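Close up the dry-block heater

ROBOT

A 7-joint arm with a two-finger parallel gripper is mounted at the origin on a cart in front of the work surface, level with it; the furniture and walls round the work are solid. World frame = base frame: x ahead of the robot, y to its left, z up, the work surface at z = 0. Lengths are in m, angles in degrees, forces in N, time in s.
With the tool pointing down it reaches from about 0.425 to 0.875 m from the base axis. Payload 4.7 kg.
Tool frame: the origin (TCP) lies between the finger pads; the fingertips stand 17 mm ahead of it and the grasp point (between the pads) lies 2 mm behind it; z points along the fingers, y is the line along which they close (so a half turn about z gives the same grasp; the last joint's range is limited). The gripper opens to 87 mm and grips with 3 to 60 N. Pads are 19 mm wide; open, the fingers measure 117 mm over their backs; the gripper's body (75 mm by 190 mm) begins 51 mm behind the grasp point.
Start: joints at [73.344, 18.392, -4.016, 83.108, 1.295, 78.541, -3.26], TCP at [0.195, -0.62, 0.24] pointing down, gripper open.
Joint ranges: [-163.93, 163.93], [-17.29, 119.83], [-79.2, 71.16], [3.27, 140.29], [-89.18, 269.18], [5.43, 117.66], [-154.24, 154.24]. Speed limits (degrees/s): [147.25, 147.25, 180, 180, 180, 180, 180].

INTERFACE

Orientations are given as [roll, pitch, yaw] about the fixed x, y, z axes, in that order (R = Rz(yaw) Ry(pitch) Rx(roll)).
In Python, from cell import env, cams gives the robot as it stands.
- The arm moves only by the shell command python3 -m pendant 'ROWS' [FORCE]. ROWS is JSON, a list of rows, each an object of numbers: "tx", "ty", "tz": the shift along the tool's x, y, z each as a share of 0.05 m, from -1 to 1; "spin": the turn about the tool's z as a share of 4 degrees, from -1 to 1; "claw": the closure, from 0 (fully open) to 1 (shut). A call has 1 to 10 rows; each row shifts and turns the commanded pose from where the row before left it, along the tool's axes as they then stand; what a row does not reach is not made up. A row lasts 1/8 s, in which the tool goes at most 62.5 mm and 10.7 degrees, less where a joint would pass 70% of its speed; a pose out of reach is approached as far as the arm can. A call with a number of a shift or a turn outside -1 to 1 is refused whole. A call with a gripper value outside its range is refused whole. The fingers move at their own pace and stop on an object; FORCE is the grip in N (left out, the last holds). Time passes only in rows, so rows that do not move let the fingers close. It gives the time, the measured TCP pose, the force, the opening and the grip force at its end, in the units of the state.
- env.get_obs(): the state, without advancing time (a new reading comes with each control period).
- cams.read_camera(name): name is "scene" or "top" or "wrist"; returns the picture (420x560x3 uint8, red, green, blue); there is no depth.
- cams.camera_info(name): a dict with "fx", "fy", "cx", "cy" (pixels), "k1" (the pictures are not rectified: a ray, as slopes to the right and down, at radius r is drawn at 1 + k1 r^2 times it, then the intrinsics apply), "rvec" (rotation vector, rad) and "tvec" (3), from world to camera coordinates, as OpenCV has them. Camera axes: x right, y down, z forward; pixel columns grow to the right and rows downward; lengths in m; the calibration is good to about 2 mm. A picture is of the moment at which its call begins: read the wrist's pose just before it. camera_info takes no time and is no camera call; for the wrist camera it gives the pose at the moment of the call.
- env.sign_off(): hands the job in; it is judged then, once.
The state is a dict: "time_s": time; "qpos": joint angles; "joint_velocities": joint speeds; "effort": joint torques, N m; "tool_pos": TCP position; "tool_rot": TCP orientation; "force": force on the tool from outside, world axes, zero at the start; "wrist_torque": the same for the moment, N m; "grip_width": finger opening in m; "grasp_force": force on a finger pad.
Only numpy, scipy, OpenCV 4.12 (cv2) and the standard library are available. Lean on these libraries where they do the work, as an engineer would, in place of code of your own. Each camera call takes 0.05 s, during which the arm holds its last target. There are 200 camera calls.

TASK

Get the dry-block heater ready to run: with the fingertips, first fold the upright steel hold-down plate down flat over the tube caps, then swing the grey cover shut over it and press its free edge down until the catch snaps home. Push only and do not slam the cover; leave the tubes in their wells and the things around the heater where they stand.

Things in the scene. Friction and masses are not known exactly. Their poses are not given: they have to be found in the camera images.
- dry_bath: white dry-block heater, fixed: 230 mm deep (x), 200 mm wide (y), deck 70 mm high. Origin: centre of its underside; x points to its back, y to its left, z up; all offsets here are in this frame. Sloping control panel at the front (x -125 to -75 mm). An aluminium block with twelve wells (x +-40, y +-44 mm, top at z = 84 mm) stands mid-deck
- plate_part (a joint): hinge of the steel hold-down plate, rad: 0 = folded down flat over the tube caps, about 1.57 = upright; it folds towards the heater's -y and down. A stiff hinge (0.13 N m) keeps it where it is left. Standing upright it is in the cover's way
- plate_hinge (a point): middle of the plate's hinge axis, which runs along the heater's x through y = +60, z = 93 mm, left of the block
- plate_edge (a point): point on the plate's upper face (its outer, +y face when upright), mid-width, 100 mm from the hinge axis. The plate is 80 mm wide (x +-40 mm), 110 mm from hinge to free edge, 3 mm thick; at 0 it spans y = +60 to -50 mm, upper face at z = 94.5 mm. A lip along the free edge stands 8 mm proud of that face
- cover_part (a joint): hinge of the grey windowed cover, rad: 0 = shut, catch home, about 1.7 = standing open on the right; it swings towards the heater's +y and down. A stiff hinge (0.28 N m) keeps it where it is left. A spring catch inside the middle of its free edge stops it near 0.08 rad and gives way to about 5 to 10 N pressed down at that edge; pressed on to its stop the cover reads below 0.01
- cover_hinge (a point): middle of the cover's hinge axis, which runs along the heater's x through y = -80, z = 74.5 mm; the cover's middle is at x = +12 mm. The cover is a hollow shell 156 mm from back wall to free edge, 160 mm wide (x -68 to +92 mm), 38 mm high; shut, its top face is at z = 112 mm and the outside of its free-edge wall at y = +78 mm, 158 mm from the axis
- cover_tab (a point): point on the cover's grip tab, mid-width (x = +12 mm), 177 mm from the hinge axis, on the face that is up when shut and looks outwards (-y) when open. The tab is a tongue 60 mm wide (x), 6 mm thick, that juts 29 mm from the lower rim of the free-edge wall (158 to 187 mm from the axis); with the cover open it is the topmost part
- tube0_cap (a point): top of the cap of a white 2 ml tube (cap 13.6 mm across) that stands loose in a well at x = -22, y = -33 mm of the heater; the cap top is at z = 89.5 mm
- tube1_cap (a point): top of the cap of a white 2 ml tube (cap 13.6 mm across) that stands loose in a well at x = -22, y = 33 mm of the heater; the cap top is at z = 89.5 mm
- tube2_cap (a point): top of the cap of a white 2 ml tube (cap 13.6 mm across) that stands loose in a well at x = 0, y = 11 mm of the heater; the cap top is at z = 89.5 mm
- tube3_cap (a point): top of the cap of a white 2 ml tube (cap 13.6 mm across) that stands loose in a well at x = 22, y = -11 mm of the heater; the cap top is at z = 89.5 mm
- tube_rack: bystander, loose: blue tube rack with tubes, 60x192x120 mm, on the heater's right; origin at the centre of its underside
- beaker_100: bystander, loose: small glass beaker, 54x60x68 mm, on the heater's left; origin at the centre of its underside
- bench_timer: bystander, loose: flat white bench timer, 62x62x18 mm, left of the control panel; origin at the centre of its underside
- amber_250a: bystander, loose: amber glass bottle, 62 mm across, 121 mm tall, at the left rear of the heater; origin at the centre of its underside
- wash_bottle: bystander, loose: white wash bottle with a red spout, 64x85x185 mm, farther left; origin at the centre of its underside
- wipes_box: bystander, loose: cardboard box of wipes, 108x118x79 mm, far left; origin at the centre of its underside

How it is judged (in metres and radians):
On the way, in this order (a step that is already met when the one before it is completed fails the run):
1. the hold-down plate lies flat over the caps while the cover still stands open (value of joint plate_part below 0.06 rad and value of joint cover_part above 1 rad), for 0.2 s.
2. the cover is swung down over the flat plate (value of joint cover_part below 0.3 rad and value of joint plate_part below 0.08 rad), for 0.1 s.
At the end, for the whole second after the job is handed in: The plate is folded flat (within 0.06 rad), the cover is shut past its catch (within 0.025 rad) and at rest, every tube is seated in its well and the things around stand within 30 mm of where they were (value of joint plate_part below 0.06 rad and value of joint cover_part between -0.02 and 0.025 rad and velocity of joint cover_part below 0.05 rad/s and z of each of tube0_cap, tube1_cap, tube2_cap, tube3_cap in the frame of dry_bath below 0.094 m and distance of each of tube_rack, beaker_100, bench_timer, amber_250a, wash_bottle, wipes_box from where it was at the start of the episode below 0.03 m); the robot touches nothing.
It fails at once if the cover is swung down on the plate before the plate is folded down (value of joint cover_part below 0.9 rad and value of joint plate_part above 0.3 rad).
It fails at once if the cover is slammed (faster than 3 rad/s) (value of joint cover_part above 0.15 rad and velocity of joint cover_part below -3 rad/s).
It fails at once if a tube is lifted out of its seat by more than 10 mm (z of any of tube0_cap, tube1_cap, tube2_cap, tube3_cap in the frame of dry_bath above 0.0995 m).
It fails at once if a bystander is lifted, carried or shoved by more than 30 mm (distance of any of tube_rack, beaker_100, bench_timer, amber_250a, wash_bottle, wipes_box from where it was at the start of the episode above 0.03 m).
It also fails if it takes over 56 s, if anything falls off the work surface, if the arm or the gripper's body presses on something with over 40 N, if the wrist force passes 120 N, or if a joint passes its speed limit or range.

## Working session

There is one attempt and no reset: what is moved stays moved. The work goes in short steps, Python scripts to look and compute and a shell command to move; the robot and the scene stay as the last step left them, time stands still between calls to the robot, and variables do not carry over. Pictures are saved under pics/ and viewed, at most 10 in all, crops included, and the job is handed in when it is done.

```bash
mkdir -p pics; ls; python3 - <<'E'
from cell import env,cams
import cv2
for n in("scene","top"):
    im=cams.read_camera(n); cv2.imwrite(f"pics/{n}0.png",im[:,:,::-1]); print(n,cams.camera_info(n))
o=env.get_obs(); print(o['time_s'],o['tool_pos'],o['tool_rot'],o['force'],o['grip_width'])
E
```

```text
pics
scene {'fx': 478.51774849524924, 'fy': 478.51774849524924, 'cx': 278.50561174977514, 'cy': 207.4190017895136, 'k1': -0.12963916764278124, 'rvec': array([ 1.20290768, -2.40280875,  0.90295454]), 'tvec': array([0.33907839, 0.3400321 , 0.82186787])}
top {'fx': 502.2995617003032, 'fy': 502.2995617003032, 'cx': 277.6706503448064, 'cy': 218.92516081765493, 'k1': -0.10608498393951331, 'rvec': array([ 2.1391212 , -2.1278076 ,  0.19172451]), 'tvec': array([0.0730604 , 0.51870111, 1.30361365])}
0.1 [ 0.19484751 -0.61961787  0.23856239] [-1.79899895e+02  7.82268894e-03  1.74632344e+01] [0.48209516 0.40530812 0.12605398] 0.08674866704298596
```

View pics/scene0.png

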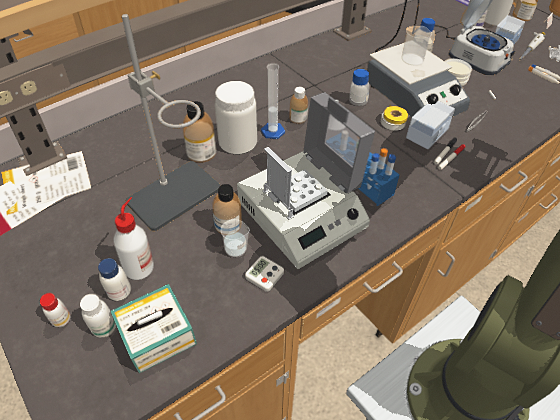

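View pics/top0.png

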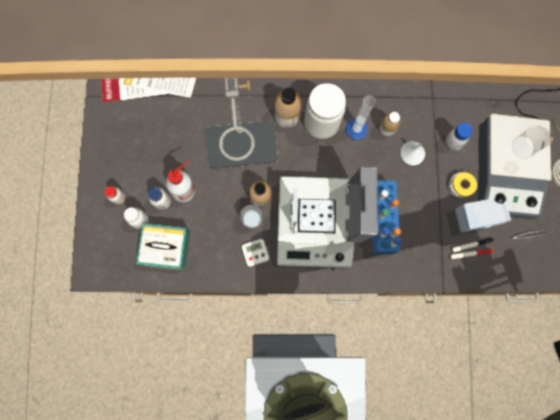

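The scene view shows the heater near (300,200), with the plate upright at (280,175) and the cover open at (340,135). The top view shows the heater near (316,222), almost square to the image, with the rack close on its right. I'll zoom in on both.

```bash
cat > h.py <<'E'
import numpy as np, cv2
from cell import env,cams
def ray(n,uv,ci=None):
    c=ci or cams.camera_info(n); K=np.array([[c['fx'],0,c['cx']],[0,c['fy'],c['cy']],[0,0,1.]])
    p=cv2.undistortPoints(np.array([[uv]],float),K,np.array([c['k1'],0,0,0]))[0,0]
    R=cv2.Rodrigues(c['rvec'])[0]; return -R.T@c['tvec'], R.T@np.array([*p,1])
def onz(n,uv,z,ci=None):
    o,d=ray(n,uv,ci); return o+d*(z-o[2])/d[2]
def proj(n,P,ci=None):
    c=ci or cams.camera_info(n); K=np.array([[c['fx'],0,c['cx']],[0,c['fy'],c['cy']],[0,0,1.]])
    return cv2.projectPoints(np.array(P,float).reshape(-1,3),c['rvec'],c['tvec'],K,np.array([c['k1'],0,0,0,0]))[0][:,0]
E
python3 - <<'E'
import cv2
a=cv2.imread('pics/top0.png')[160:280,230:410]; b=cv2.imread('pics/scene0.png')[80:270,200:410]
a=cv2.resize(a,(720,480),interpolation=cv2.INTER_CUBIC); cv2.imwrite('pics/topc.png',a)
E
```

```text
(no output)
```

View pics/topc.png

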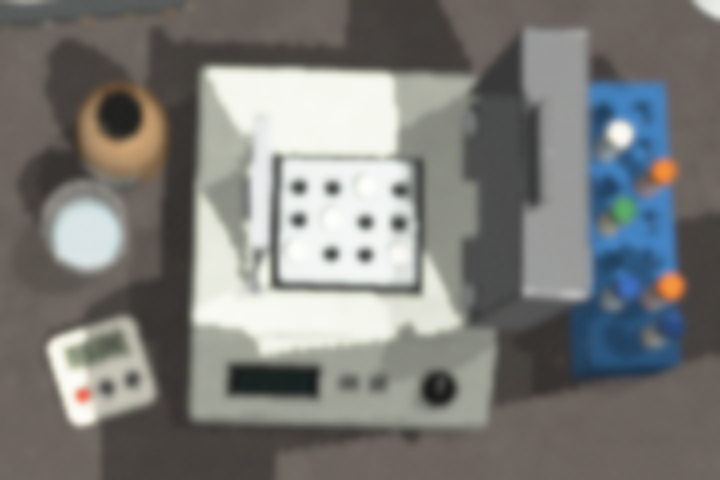

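The top crop shows eight dark wells and four white caps on a regular grid: tube0 (398,254), tube1 (298,251), tube2 (333,220), tube3 (367,187). The plate is edge-on at x≈260 and the cover tab at (532,155). I'll fit the heater pose from the wells.

```bash
cat >> h.py <<'E'
def fit():
    px=[(299,187),(332,188),(400,190),(299,220),(366,221),(399,222),(331,254),(365,254),(367,187),(333,220),(298,251),(398,254)]
    L=np.array([(22,33),(22,11),(22,-33),(0,33),(0,-11),(0,-33),(-22,11),(-22,-11),(22,-11),(0,11),(-22,33),(-22,-33)])/1000.
    z=[.084]*8+[.0895]*4
    W=np.array([onz('top',(230+(u+.5)/4-.5,160+(v+.5)/4-.5),h)[:2] for (u,v),h in zip(px,z)])
    a=L-L.mean(0); b=W-W.mean(0)
    th=np.arctan2((a[:,0]*b[:,1]-a[:,1]*b[:,0]).sum(),(a*b).sum())
    R=np.array([[np.cos(th),-np.sin(th)],[np.sin(th),np.cos(th)]]); t=W.mean(0)-R@L.mean(0)
    return R,t,th,W-(L@R.T+t)
E
python3 - <<'E'
from h import *
R,t,th,e=fit(); print(t,np.degrees(th),e.std(0)*1e3)
def w(x,y,z): return [*(R@[x,y]+t),z]
P=[w(x,y,.07) for x,y in[(.115,.1),(.115,-.1),(-.075,.1)]]+[w(x,.0615,.193) for x in(-.04,.04)]
for th in(1.6,1.7,1.8):
    for x in(-.018,.042): P.append(w(x,-.08+.187*np.cos(th),.0745+.187*np.sin(th)))
for p in P: print(np.round(p,3),((proj('top',p)[0]-[230,160])*4).round(),proj('scene',p)[0].round())
a=cv2.imread('pics/scene0.png')[80:270,200:410]; cv2.imwrite('pics/scc.png',cv2.resize(a,None,fx=3,fy=3,interpolation=cv2.INTER_CUBIC)[:600])
# bystanders approx tops
for n,uv,z in[('beaker',(85,235),.068),('amber',(122,115),.12),('timer',(103,370),.018)]:
    print(n,onz('top',(230+uv[0]/4,160+uv[1]/4),z))
E
```

```text
[ 0.52272071 -0.02613694] -1.3549383899868976 [0.34429796 0.39939735]
[0.64  0.071 0.07 ] [199.  50.] [233. 180.]
[ 0.635 -0.129  0.07 ] [496.  59.] [304. 146.]
[0.45  0.076 0.07 ] [191. 332.] [283. 235.]
[0.484 0.036 0.193] [258. 250.] [289. 174.]
[0.564 0.034 0.193] [261. 119.] [265. 151.]
[ 0.503 -0.111  0.261] [523. 199.] [344. 112.]
[ 0.563 -0.113  0.261] [523.  96.] [324.  97.]
[ 0.502 -0.13   0.26 ] [556. 200.] [351. 110.]
[ 0.562 -0.131  0.26 ] [555.  97.] [331.  95.]
[ 0.502 -0.148  0.257] [587. 202.] [357. 108.]
[ 0.562 -0.15   0.257] [586. 100.] [338.  93.]
beaker [0.51431014 0.14563201 0.068     ]
amber [0.58331699 0.12055926 0.12      ]
timer [0.43034966 0.1345885  0.018     ]
```

View pics/scc.png

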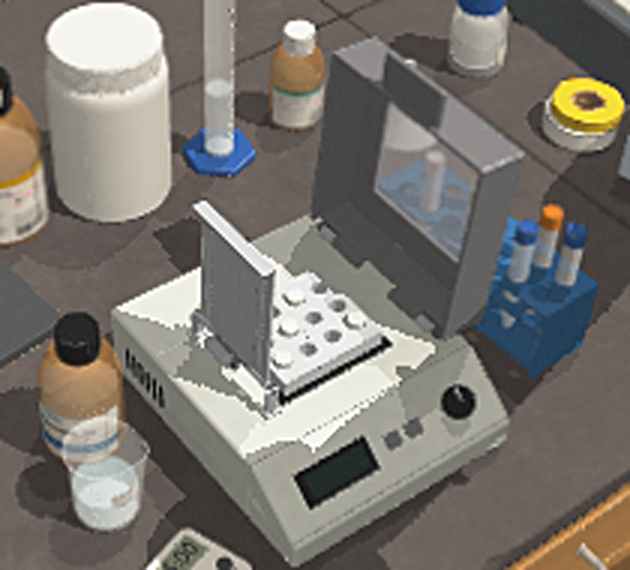

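The plate edge and the tab both appear where the fitted heater pose puts them: origin (0.5227,-0.0261), yaw -1.35°, plate upright, cover about 1.65 rad. I'll lift, close the fingers and turn the tool to yaw 88.6°, so tx points along heater +y and ty along heater +x.

```bash
python3 -m pendant '[{"tz":-1,"spin":-1,"claw":1},{"tz":-1,"spin":-1,"claw":1},{"spin":-1,"claw":1},{"spin":-1,"claw":1},{"spin":-1,"claw":1},{"spin":-1,"claw":1},{"spin":-1,"claw":1},{"spin":-1,"claw":1},{"spin":-1,"claw":1},{"spin":-1,"claw":1}]' 20
python3 -m pendant '[{"spin":-1,"claw":1},{"spin":-1,"claw":1},{"spin":-1,"claw":1},{"spin":-1,"claw":1},{"spin":-1,"claw":1},{"spin":-1,"claw":1},{"spin":-1,"claw":1},{"spin":-0.8,"claw":1},{"claw":1}]'
cat >> h.py <<'E'
def st():
    R,t,th,e=fit(); o=env.get_obs(); p=o['tool_pos']; q=R.T@(np.array(p[:2])-t)
    print('t',round(o['time_s'],2),'heater xyz mm',(q*1e3).round(1),round(p[2]*1e3,1),'rot',np.round(o['tool_rot'],1),'F',np.round(o['force'],1),'w',round(o['grip_width'],4),'q',np.round(o['qpos'],0))
E
python3 -c "from h import *;st()"
```

```text
t 0.1 heater xyz mm [-313.7 -601.1] 238.6 rot [-179.9    0.    17.5] F [0.5 0.4 0.1] w 0.0867 q [73. 18. -4. 83.  1. 79. -3.]invalid input at $[0]: expected keys tx, ty, tz, spin, claw
invalid input at $[0]: expected keys tx, ty, tz, spin, claw
```

```bash
python3 -m pendant '[{"tx":0,"ty":0,"tz":-1,"spin":-1,"claw":1},{"tx":0,"ty":0,"tz":-1,"spin":-1,"claw":1},{"tx":0,"ty":0,"tz":0,"spin":-1,"claw":1},{"tx":0,"ty":0,"tz":0,"spin":-1,"claw":1},{"tx":0,"ty":0,"tz":0,"spin":-1,"claw":1},{"tx":0,"ty":0,"tz":0,"spin":-1,"claw":1},{"tx":0,"ty":0,"tz":0,"spin":-1,"claw":1},{"tx":0,"ty":0,"tz":0,"spin":-1,"claw":1},{"tx":0,"ty":0,"tz":0,"spin":-1,"claw":1}]' 20
python3 -m pendant '[{"tx":0,"ty":0,"tz":0,"spin":-1,"claw":1},{"tx":0,"ty":0,"tz":0,"spin":-1,"claw":1},{"tx":0,"ty":0,"tz":0,"spin":-1,"claw":1},{"tx":0,"ty":0,"tz":0,"spin":-1,"claw":1},{"tx":0,"ty":0,"tz":0,"spin":-1,"claw":1},{"tx":0,"ty":0,"tz":0,"spin":-1,"claw":1},{"tx":0,"ty":0,"tz":0,"spin":-1,"claw":1},{"tx":0,"ty":0,"tz":0,"spin":-1,"claw":1},{"tx":0,"ty":0,"tz":0,"spin":-0.8,"claw":1},{"tx":0,"ty":0,"tz":0,"spin":0,"claw":1}]'
python3 -c "from h import *;st()"
```

```text
time_s: 1.23
tool_pos: [0.1949, -0.6199, 0.3389]
tool_rot: [-179.9, -0.0, 53.6]
force: [1.1, 0.4, 0.2]
grip_width: 0.0057
grasp_force: 0.0
time_s: 2.48
tool_pos: [0.195, -0.6199, 0.339]
tool_rot: [-180.0, -0.1, 88.6]
force: [0.9, -0.5, 0.1]
grip_width: 0.0004
grasp_force: 0.0
t 2.48 heater xyz mm [-313.6 -601.3] 339.0 rot [-1.80e+02 -1.00e-01  8.86e+01] F [ 0.9 -0.5  0.1] w 0.0004 q [ 80.  18. -12.  73.   4.  90.  66.]
```

```bash
python3 -m pendant '[{"tx":0.8,"ty":0.8,"tz":0,"spin":0,"claw":1},{"tx":0.8,"ty":0.8,"tz":0,"spin":0,"claw":1},{"tx":0.8,"ty":0.8,"tz":0,"spin":0,"claw":1},{"tx":0.8,"ty":0.8,"tz":0,"spin":0,"claw":1},{"tx":0.8,"ty":0.8,"tz":0,"spin":0,"claw":1},{"tx":0.8,"ty":0.8,"tz":0,"spin":0,"claw":1},{"tx":0.8,"ty":0.8,"tz":0,"spin":0,"claw":1},{"tx":0.8,"ty":0.7,"tz":0,"spin":0,"claw":1}]'
python3 -m pendant '[{"tx":1,"ty":0,"tz":0,"spin":0,"claw":1},{"tx":1,"ty":0,"tz":0,"spin":0,"claw":1},{"tx":1,"ty":0,"tz":0,"spin":0,"claw":1},{"tx":1,"ty":0,"tz":0,"spin":0,"claw":1},{"tx":1,"ty":0,"tz":0,"spin":0,"claw":1},{"tx":1,"ty":0,"tz":0,"spin":0,"claw":1},{"tx":1,"ty":0,"tz":0,"spin":0,"claw":1},{"tx":0.5,"ty":0,"tz":0,"spin":0,"claw":1},{"tx":0,"ty":0,"tz":0,"spin":0,"claw":1}]'
python3 -c "from h import *;st()"
```

```text
time_s: 3.48
tool_pos: [0.5186, -0.3059, 0.3394]
tool_rot: [-180.0, 0.0, 88.6]
force: [0.5, -0.4, -0.4]
grip_width: 0.0003
grasp_force: 0.0
time_s: 4.6
tool_pos: [0.5257, 0.0699, 0.3396]
tool_rot: [180.0, -0.0, 88.9]
force: [0.8, -0.6, 0.6]
grip_width: 0.0004
grasp_force: 0.0
t 4.6 heater xyz mm [ 0.7 96.1] 339.6 rot [180.   -0.   88.9] F [ 0.8 -0.6  0.6] w 0.0004 q [ 32.   5. -45.  89.   3.  87. -14.]
```

```bash
python3 -m pendant '[{"tx":0,"ty":0,"tz":1,"spin":0,"claw":1},{"tx":0,"ty":0,"tz":1,"spin":0,"claw":1},{"tx":0,"ty":0,"tz":1,"spin":0,"claw":1},{"tx":-0.25,"ty":0,"tz":0,"spin":0,"claw":1},{"tx":-0.25,"ty":0,"tz":0,"spin":0,"claw":1},{"tx":-0.21,"ty":0,"tz":0.02,"spin":0,"claw":1},{"tx":-0.21,"ty":0,"tz":0.03,"spin":0,"claw":1},{"tx":0,"ty":0,"tz":0,"spin":0,"claw":1}]'
python3 - <<'E'
from h import *
st()
a=cams.read_camera('scene')[60:270,190:410]; cv2.imwrite('pics/s1.png',cv2.resize(a,None,fx=2.7,fy=2.7)[:,:,::-1])
E
```

```text
time_s: 5.6
tool_pos: [0.5257, 0.0198, 0.1878]
tool_rot: [179.9, 0.1, 88.5]
force: [0.0, 0.6, -0.2]
grip_width: 0.0007
grasp_force: 0.0
t 5.6 heater xyz mm [ 1.9 46. ] 187.8 rot [1.799e+02 1.000e-01 8.850e+01] F [ 0.   0.6 -0.2] w 0.0007 q [ 34.   8. -43. 103.   6.  70. -11.]
```

View pics/s1.png

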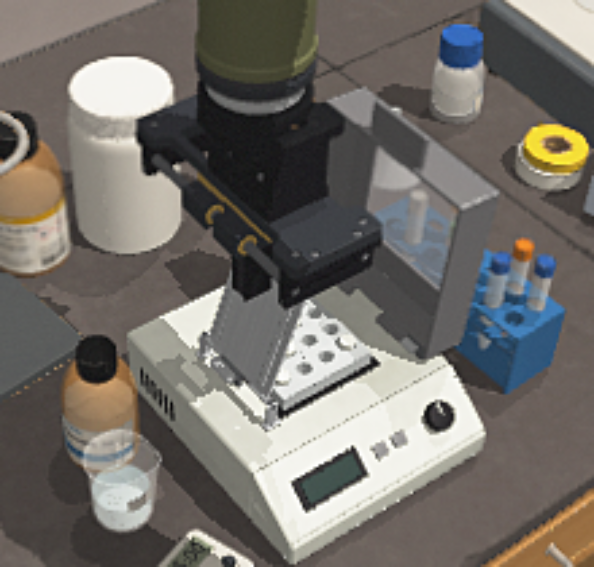

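The plate at (255,335) in the crop is tilting with the fingers behind it and clear of everything else. I'll carry on along the arc.

```bash
python3 -m pendant '[{"tx":-0.32,"ty":0,"tz":0.16,"spin":0,"claw":1},{"tx":-0.34,"ty":0,"tz":0.25,"spin":0,"claw":1},{"tx":-0.26,"ty":0,"tz":0.33,"spin":0,"claw":1},{"tx":-0.17,"ty":0,"tz":0.39,"spin":0,"claw":1},{"tx":-0.06,"ty":0,"tz":0.33,"spin":0,"claw":1},{"tx":0,"ty":0,"tz":0.1,"spin":0,"claw":1},{"tx":0,"ty":0,"tz":0,"spin":0,"claw":1}]'
python3 -c "from h import *;st()"
```

```text
time_s: 6.52
tool_pos: [0.5233, -0.0371, 0.1115]
tool_rot: [-179.9, 0.2, 88.7]
force: [-9.7, -1.6, 26.6]
grip_width: 0.0004
grasp_force: 12.9
t 6.53 heater xyz mm [  0.9 -10.9] 111.5 rot [-179.9    0.2   88.7] F [-9.7 -1.6 26.6] w 0.0004 q [ 37.  13. -40. 108.   9.  62.  -8.]
```

The plate is pressed flat: the tips are at z = 94.5 mm with 26 N. I'll raise the tool, check, and move to the outer side of the cover.

```bash
python3 -m pendant '[{"tx":0,"ty":0,"tz":-1,"spin":0,"claw":1},{"tx":0,"ty":0,"tz":-1,"spin":0,"claw":1},{"tx":0,"ty":0,"tz":-1,"spin":0,"claw":1},{"tx":0,"ty":0,"tz":-1,"spin":0,"claw":1},{"tx":0,"ty":0.22,"tz":-0.7,"spin":0,"claw":1},{"tx":-0.86,"ty":0,"tz":0,"spin":0,"claw":1},{"tx":-0.86,"ty":0,"tz":0,"spin":0,"claw":1},{"tx":-0.86,"ty":0,"tz":0,"spin":0,"claw":1},{"tx":0,"ty":0,"tz":0,"spin":0,"claw":1}]'
python3 - <<'E'
from h import *
st()
a=cams.read_camera('scene')[60:270,190:410]; b=cams.read_camera('top')[150:290,230:410]
cv2.imwrite('pics/s2.png',np.hstack([cv2.resize(a,(400,400)),cv2.resize(b,(400,400))])[:,:,::-1])
E
```

```text
time_s: 7.65
tool_pos: [0.5306, -0.1703, 0.3419]
tool_rot: [-179.8, 0.0, 88.2]
force: [-0.3, -0.2, -0.6]
grip_width: 0.0003
grasp_force: 0.0
t 7.65 heater xyz mm [  11.3 -143.9] 341.9 rot [-179.8    0.    88.2] F [-0.3 -0.2 -0.6] w 0.0003 q [ 46.   8. -35.  86.   4.  88.  10.]
```

View pics/s2.png

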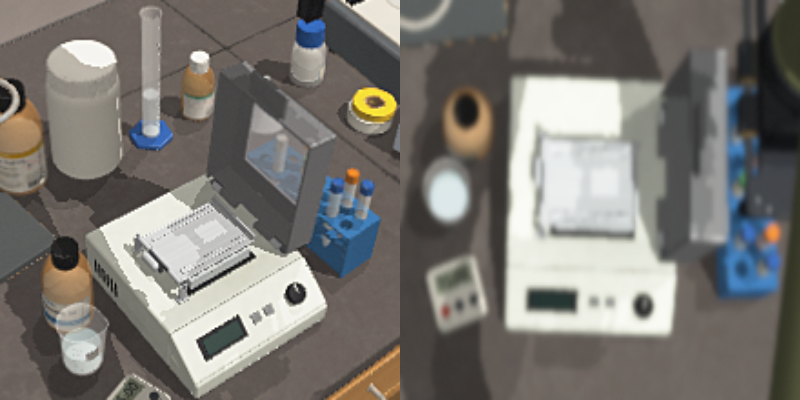

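The plate lies flat over the block, left at (195,245), and the cover is still open. I'll check where the tips project before descending.

```bash
python3 - <<'E'
from h import *
R,t,_,_=fit()
w=lambda x,y,z:[*(R@[x,y]+t),z]
for n,o,s in(('scene',(190,60),(400/220,400/210)),('top',(230,150),(400/180,400/140))):
    for P in(w(.0113,-.144,.325),w(.0113,-.144,.39),w(-.018,-.099,.26),w(.042,-.099,.26),w(-.068,-.138,.226),w(.092,-.138,.226)): print(n,((proj(n,P)[0]-o)*s).round())
E
```

```text
scene [309.  16.]
scene [316. -41.]
scene [289.  96.]
scene [253.  68.]
scene [341. 134.]
scene [249.  60.]
top [362. 119.]
top [378.  98.]
top [304. 171.]
top [303.  98.]
top [335. 241.]
top [334.  51.]
```

```bash
python3 -m pendant '[{"tx":0,"ty":0,"tz":0.6,"spin":0,"claw":1},{"tx":0,"ty":0,"tz":0.6,"spin":0,"claw":1},{"tx":0,"ty":0,"tz":0.45,"spin":0,"claw":1},{"tx":0,"ty":0,"tz":0,"spin":0,"claw":1}]'
python3 - <<'E'
from h import *
st()
for th in[1.65,1.5,1.35,1.2,1.05,.9,.75,.6,.45,.3,.15,.08,0]:
    c,s=np.cos(th),np.sin(th); r=167+12*c
    print(th,round(-80+r*c-5.5*s-9.5,1),round(74.5+r*s+5.5*c+17,1))
E
```

```text
time_s: 8.25
tool_pos: [0.5308, -0.1633, 0.2596]
tool_rot: [-179.8, -0.1, 88.8]
force: [-0.2, 0.8, -0.2]
grip_width: 0.0007
grasp_force: 0.0
t 8.25 heater xyz mm [  11.3 -136.9] 259.6 rot [-1.798e+02 -1.000e-01  8.880e+01] F [-0.2  0.8 -0.2] w 0.0007 q [ 46.   9. -35.  94.   5.  79.   9.]
1.65 -108.1 256.6
1.5 -83.1 259.3
1.35 -57.7 258.2
1.2 -32.5 253.2
1.05 -8.2 244.3
0.9 14.6 231.6
0.75 35.4 215.3
0.6 53.4 195.9
0.45 68.2 173.8
0.3 79.4 149.5
0.15 86.5 123.7
0.08 88.4 111.3
0 89.5 97.0
```

```bash
python3 -m pendant '[{"tx":0.4,"ty":0,"tz":0,"spin":0,"claw":1},{"tx":0.4,"ty":0,"tz":0,"spin":0,"claw":1},{"tx":0.3,"ty":0,"tz":0,"spin":0,"claw":1},{"tx":0.5,"ty":0,"tz":0.02,"spin":0,"claw":1},{"tx":0.5,"ty":0,"tz":0.1,"spin":0,"claw":1},{"tx":0,"ty":0,"tz":0,"spin":0,"claw":1}]'
python3 - <<'E'
from h import *
st()
a=cams.read_camera('scene')[60:270,190:410]; b=cams.read_camera('top')[150:290,230:410]
cv2.imwrite('pics/s3.png',np.hstack([cv2.resize(a,(400,400)),cv2.resize(b,(400,400))])[:,:,::-1])
E
```

```text
time_s: 9.0
tool_pos: [0.5341, -0.057, 0.2558]
tool_rot: [180.0, -0.0, 89.0]
force: [0.0, -0.5, -0.9]
grip_width: 0.0005
grasp_force: 0.0
t 9.0 heater xyz mm [ 12.1 -30.6] 255.8 rot [180.  -0.  89.] F [ 0.  -0.5 -0.9] w 0.0005 q [ 40.   7. -40.  97.   4.  78.  -1.]
```

View pics/s3.png

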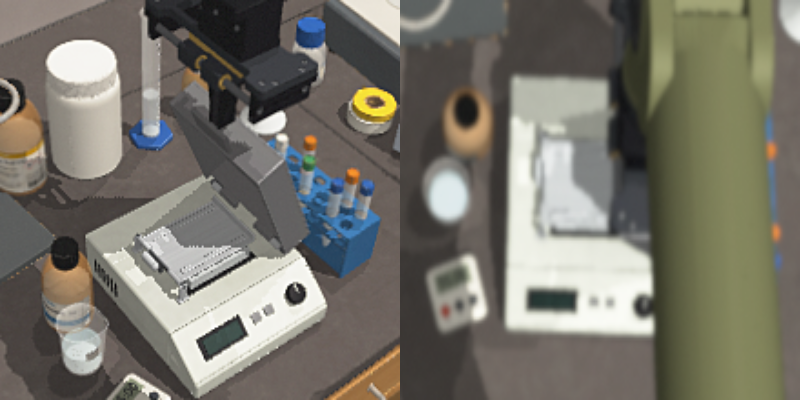

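The cover is turning about its hinge with the fingers behind the tab at (225,120), and the rack is untouched. I'll continue down the arc.

```bash
python3 -m pendant '[{"tx":0.46,"ty":0,"tz":0.2,"spin":0,"claw":1},{"tx":0.46,"ty":0,"tz":0.26,"spin":0,"claw":1},{"tx":0.42,"ty":0,"tz":0.33,"spin":0,"claw":1},{"tx":0.36,"ty":0,"tz":0.39,"spin":0,"claw":1},{"tx":0.3,"ty":0,"tz":0.44,"spin":0,"claw":1},{"tx":0.22,"ty":0,"tz":0.48,"spin":0,"claw":1},{"tx":0.07,"ty":0,"tz":0.25,"spin":0,"claw":1},{"tx":0.07,"ty":0,"tz":0.27,"spin":0,"claw":1},{"tx":0,"ty":0,"tz":0,"spin":0,"claw":1}]'
python3 -c "from h import *;st()"
```

```text
time_s: 10.22
tool_pos: [0.5368, 0.0593, 0.1238]
tool_rot: [-180.0, -0.2, 88.7]
force: [-1.2, 6.4, -2.4]
grip_width: 0.0
grasp_force: 2.8
t 10.22 heater xyz mm [12.  85.7] 123.8 rot [-180.    -0.2   88.7] F [-1.2  6.4 -2.4] w 0.0 q [ 30.  15. -43. 106.  11.  64. -19.]
```

```bash
python3 -m pendant '[{"tx":0.09,"ty":0,"tz":0,"spin":0,"claw":1},{"tx":0.02,"ty":0,"tz":0.2,"spin":0,"claw":1},{"tx":0,"ty":0,"tz":0.14,"spin":0,"claw":1},{"tx":0,"ty":0,"tz":0.1,"spin":0,"claw":1},{"tx":0,"ty":0,"tz":0,"spin":0,"claw":1}]'
python3 - <<'E'
from h import *
st()
a=cams.read_camera('scene')[60:270,190:410]
cv2.imwrite('pics/s4.png',cv2.resize(a,(600,572))[:,:,::-1])
E
```

```text
time_s: 10.85
tool_pos: [0.5363, 0.0625, 0.1017]
tool_rot: [-179.9, 0.0, 88.6]
force: [0.1, 0.3, -0.1]
grip_width: 0.0004
grasp_force: 0.0
t 10.85 heater xyz mm [11.5 89. ] 101.7 rot [-179.9    0.    88.6] F [ 0.1  0.3 -0.1] w 0.0004 q [ 29.  16. -43. 107.  13.  62. -21.]
```

View pics/s4.png

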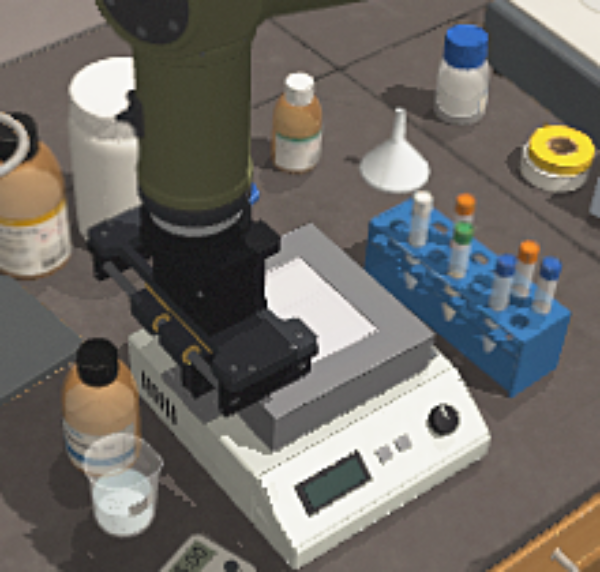

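The cover is down over the plate at (330,330) in the crop and the fingers stand at the tab. There's no contact force yet, so I'll press down in small steps.

```bash
for i in 1; do python3 -m pendant '[{"tx":0,"ty":0,"tz":0.06,"spin":0,"claw":1},{"tx":0,"ty":0,"tz":0.06,"spin":0,"claw":1},{"tx":0,"ty":0,"tz":0,"spin":0,"claw":1}]'; done; python3 -m pendant '[{"tx":0,"ty":0,"tz":0.04,"spin":0,"claw":1},{"tx":0,"ty":0,"tz":0,"spin":0,"claw":1}]'
```

```text
time_s: 11.28
tool_pos: [0.537, 0.0629, 0.0978]
tool_rot: [-180.0, 0.1, 88.7]
force: [-3.9, -1.0, 10.9]
grip_width: 0.0006
grasp_force: 5.3
time_s: 11.52
tool_pos: [0.537, 0.063, 0.0975]
tool_rot: [-180.0, 0.1, 88.7]
force: [-8.1, -1.7, 23.0]
grip_width: 0.0006
grasp_force: 11.4
```

At 23 N the tips stall at z = 80.5 mm. With the catch not home the tab would be near 94 mm, so this is the shut position. I'll back off and check.

```bash
python3 -m pendant '[{"tx":0,"ty":0,"tz":0.02,"spin":0,"claw":1},{"tx":0.04,"ty":0,"tz":-0.4,"spin":0,"claw":1},{"tx":0,"ty":0,"tz":-1,"spin":0,"claw":1},{"tx":0,"ty":0,"tz":-1,"spin":0,"claw":1},{"tx":0,"ty":0,"tz":-1,"spin":0,"claw":1},{"tx":0,"ty":0,"tz":-1,"spin":0,"claw":1},{"tx":0,"ty":0,"tz":-0.8,"spin":0,"claw":1},{"tx":-1,"ty":0,"tz":0,"spin":0,"claw":1},{"tx":-1,"ty":0,"tz":0,"spin":0,"claw":1},{"tx":-1,"ty":0,"tz":0,"spin":0,"claw":1}]'
python3 -m pendant '[{"tx":-1,"ty":0,"tz":0,"spin":0,"claw":1},{"tx":-1,"ty":0,"tz":0,"spin":0,"claw":1},{"tx":-1,"ty":0,"tz":0,"spin":0,"claw":1},{"tx":-1,"ty":0,"tz":0,"spin":0,"claw":1},{"tx":0,"ty":0,"tz":0,"spin":0,"claw":1}]'
python3 - <<'E'
from h import *
st()
R,t,_,_=fit(); w=lambda x,y,z:[*(R@[x,y]+t),z]
a=cams.read_camera('scene')[60:270,190:410]; a=cv2.resize(a,(800,600)[:1]*1+(763,))[:600].copy() if 0 else cv2.resize(a,None,fx=2.7,fy=2.7)
cv2.imwrite('pics/s5.png',a[:,:,::-1])
for th in(0,.08):
    c,s=np.cos(th),np.sin(th)
    for x,r,n in((-.068,.158,.0375),(.092,.158,.0375),(-.018,.187,.0055),(.042,.187,.0055)):
        print(th,((proj('scene',w(x,-.08+r*c-n*s,.0745+r*s+n*c))[0]-[190,60])*2.7).round())
E
```

```text
time_s: 12.78
tool_pos: [0.5334, -0.0861, 0.3538]
tool_rot: [180.0, 0.0, 88.7]
force: [-0.3, 0.2, -0.6]
grip_width: 0.0006
grasp_force: 0.0
time_s: 13.4
tool_pos: [0.5271, -0.2905, 0.3522]
tool_rot: [-179.9, 0.0, 88.2]
force: [-0.2, -0.1, 0.0]
grip_width: 0.0003
grasp_force: 0.0
t 13.4 heater xyz mm [  10.6 -264.2] 352.2 rot [-179.9    0.    88.2] F [-0.2 -0.1  0. ] w 0.0003 q [ 51.  13. -30.  79.   7.  90.  20.]
0 [270. 417.]
0 [151. 293.]
0 [199. 420.]
0 [157. 372.]
0.08 [274. 404.]
0.08 [154. 280.]
0.08 [200. 406.]
0.08 [157. 359.]
```

View pics/s5.png

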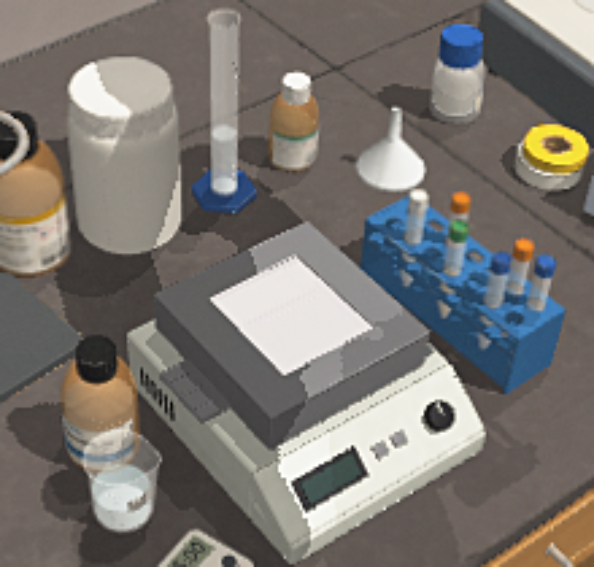

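The cover's front corner at (273,418), back corner at (155,294) and tab tip near (200,418) match the predictions for 0 rad rather than 0.08. The bystanders haven't moved, so I'm handing in.

```bash
python3 -c "
from cell import env
print(env.sign_off())"
```

```text
the job is handed in; nothing more can be done
None
```

The hold-down plate is folded flat, the cover is pressed shut past its catch, the bystanders look unmoved in the last picture, and the job was handed in at about 13.5 s; the sign-off gave no verdict.

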